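# Set and lock the slide stop against a discharge head

## Robot

A 7-joint arm with a two-finger parallel gripper is mounted at the origin on the work surface. World frame = base frame: x ahead of the robot, y to its left, z up, the work surface at z = 0. Lengths are in m, angles in degrees, forces in N, time in s.
With the tool pointing down it reaches from about 0.425 to 0.875 m from the base axis. Payload 4.7 kg.
Tool frame: the origin (TCP) lies at the very end of the fingers, on their centre line; the grasp point (between the pads) lies 19 mm behind it; z points along the fingers, y is the direction in which the jaws open and shut (so a half turn about z gives the same grasp; the last joint's range is limited). The gripper opens to 87 mm and grips with 3 to 60 N. Pads are 19 mm wide; open, the fingers measure 117 mm over their backs; the gripper's body (75 mm by 190 mm) begins 51 mm behind the grasp point.
Start: joints at [-74.593, 18.392, -4.016, 83.108, 1.295, 78.541, -3.26], TCP at [0.164, 0.629, 0.223] pointing down, gripper open.
Joint ranges: [-163.93, 163.93], [-17.29, 119.83], [-79.2, 71.16], [3.27, 140.29], [-89.18, 269.18], [5.43, 117.66], [-154.24, 154.24]. Speed limits (degrees/s): [147.25, 147.25, 180, 180, 180, 180, 180].

## Interface

Orientations are given as [roll, pitch, yaw] about the fixed x, y, z axes, in that order (R = Rz(yaw) Ry(pitch) Rx(roll)).
In Python, from cell import monitor, read_camera, camera_info, env, look_for gives the robot as it stands.
- The arm moves only by the tool servo_tool, never from a script. Its argument "commands" is one flat list of numbers, 6 for each row, row after row: the shift along the tool's x, y, z in mm, then the turn, a rotation vector about the tool's x, y, z in degrees. A call has 1 to 10 rows; each row shifts and turns the commanded pose from where the row before left it, along the tool's axes as they then stand; what a row does not reach is not made up. A row lasts 1/10 s, in which the tool goes at most 50 mm and 8.59 degrees, less where a joint would pass 70% of its speed; a pose out of reach is approached as far as the arm can. A call is refused whole if a number of a shift passes 50 or a number of a turn 8.59, either way. A call with a gripper value outside its range is refused whole. "jaw" is the finger opening in mm, from 0 to 87, set as the call begins (left out, the last holds). The fingers move at their own pace and stop on an object; "newtons" is the grip in N (left out, the last holds). Time passes only in rows, so rows that do not move let the fingers close. It gives the time, the measured TCP pose, the force and the opening at its end, in the units of the state.
- monitor.get_obs(): the state, without advancing time (a new reading comes with each control period).
- read_camera(name): name is "scene" or "top"; returns (picture, depth): 480x640x3 uint8, red, green, blue; 480x640 float32, m along the optical axis (not along the pixel's ray), 0 where there is no reading.
- camera_info(name): a dict with "camera_matrix" (3x3 intrinsics, pixels), "k1" (the pictures are not rectified: a ray, as slopes to the right and down, at radius r is drawn at 1 + k1 r^2 times it, then the intrinsics apply), "R" (3x3) and "t" (3): a world point X has camera coordinates R X + t. Camera axes: x right, y down, z forward; pixel columns grow to the right and rows downward; lengths in m; the calibration is good to about 2 mm. A picture is of the moment at which its call begins. camera_info takes no time and is no camera call.
- env.sign_off(): hands the job in, once; it reports no verdict.
Trained networks look in the newest picture that a camera, given by its name, has taken for a name from the list of things; names that differ only in an ending like _2 or _b are one class to them, and where a whole thing is asked for, a point or a joint stands for the part that bears it (a point fixed in the world has none). Each returns a list of dicts, best first, with "conf" (0 to 1); they miss things now and then, are a little off and sometimes report something else, mostly with a low value. They report only what shows in the picture. A call takes as long as a camera call. They do not tell look-alikes from the thing itself.
- look_for(camera, label): "box" ([left, top, width, height] in pixels, round what is visible of it).
The state is a dict: "time_s": time; "qpos": joint angles; "joint_velocities": joint speeds; "effort": joint torques, N m; "tool_pos": TCP position; "tool_rot": TCP orientation; "force": force on the tool from outside, world axes, zero at the start; "wrist_torque": the same for the moment, N m; "grip_width": finger opening in m.
Only numpy, scipy, OpenCV 4.12 (cv2) and the standard library are available. Lean on these libraries where they do the work, as an engineer would, in place of code of your own. Each camera call takes 0.05 s, during which the arm holds its last target.

## Task

Two slide rails lie on the counter; the chrome discharge head stands on one of them (a brass gauge stands on the other). On the rail with the discharge head, slide the stop along until its upright plate touches the head or is less than 10 mm short of it, without shoving the head out of its place, then turn that stop's clamp knob clockwise as far as it goes to lock the stop there.

Things in the scene. Friction and masses are not known exactly. Their poses are not given: they have to be found in the camera images.
- discharge_head: Chrome discharge head, loose, 0.6 kg, 90 mm high, upright on the centre line of its rail's flat top (24 mm above the counter). Origin: centre of its underside. Its collar (radius 25 mm, 30 mm high) is what the stop plate meets; outlet and levers reach 65 mm from its axis towards its +y, away from the stop. A second, identical rail, stop and knob beside it carry a brass gauge.
- head_stop_face (a point): Centre of the front face of the stop plate (56 wide, 48 high), on the head's rail, 49 mm above the counter. y: along the rail towards the head, normal to the face; z up. It touches the collar when the head's origin is 25 mm ahead along y. Part of an aluminium carriage (58 x 56 mm block under the knob, top at 52 mm) that slides with about 1.5 N while unlocked, stays put and can reach the head.
- head_knob_grip (a point): Grip point of the clamp knob on that stop: on its vertical turning axis, 82 mm above the counter, 80 mm behind the stop face along the rail. The knob is a black upright bar 46 long, 12 thick, 59 to 93 mm above the counter, on a 26 mm wide round boss. y along the bar, x across it, z up; they turn with it. The stop can be slid by the gripped knob.
- head_knob (a joint): Turn of that clamp knob in rad, clockwise from above: 0 = loose (bar along the rail), 1.4 = end stop, locked (bar nearly across). Starts between 0 and 0.25. From about 0.85 a cam grips the rail and it turns more stiffly (0.12 N m before, up to about 0.4 N m when clamped); it stays where it is left.
There are look-alikes about, which are no part of the job. What is shaped like the discharge_head but brown or orange is not meant.

How it is judged (in metres and radians):
On the way:
1. the stop plate is at the head (touching or less than 10 mm short) with the clamp knob still loose (under 0.7 rad) (y of discharge_head in the frame of head_stop_face between 0.02 and 0.036 m and value of joint head_knob below 0.7 rad), for 0.1 s.
At the end, for the whole second after the job is handed in: The stop plate touches the head's collar or stands at most 11 mm short of it, its clamp knob is turned to at least 1.1 rad (of 1.4) and so locked, and the head stands upright (within 0.15 rad), at rest, less than 15 mm from where it started (y of discharge_head in the frame of head_stop_face between 0.02 and 0.036 m and value of joint head_knob above 1.1 rad and distance of discharge_head from where it was at the start of the episode below 0.015 m and angle between discharge_head's own z axis and vertical below 0.15 rad and linear speed of discharge_head below 0.02 m/s).
It also fails if it takes over 40 s, if anything falls off the work surface, if the arm or the gripper's body presses on something with over 40 N, if the wrist force passes 120 N, or if a joint passes its speed limit or range.

## Working session

There is one attempt and no reset: what is moved stays moved. The work goes in short steps, Python scripts to look and compute and a tool call to move; the robot and the scene stay as the last step left them, time stands still between calls to the robot, and variables do not carry over. Pictures are saved under pics/ and viewed, and the job is handed in when it is done.

Besides the shell and the picture viewer there is one more tool, called after "Emit:" by a JSON object that holds its "op" and its "data". servo_tool: Moves the arm, as the interface text tells. Its arguments: {"type":"object","properties":{"commands":{"type":"array","items":{"type":"number"}},"jaw":{"type":"number"},"newtons":{"type":"number"}},"required":["commands"]}

```bash
mkdir -p pics; ls; cat > h.py <<'E'
import numpy as np, cv2
from cell import monitor, read_camera, camera_info, env, look_for
def deproj(name,u,v,d):
    c=camera_info(name);K=np.array(c["camera_matrix"]);k=c["k1"]
    p=np.array([(u-K[0,2])/K[0,0],(v-K[1,2])/K[1,1]]);q=p.copy()
    for _ in range(20): q=p/(1+k*(q@q))
    R=np.array(c["R"]);t=np.array(c["t"])
    return R.T@(np.array([q[0]*d,q[1]*d,d])-t)
def cloud(name,depth):
    c=camera_info(name);K=np.array(c["camera_matrix"]);k=c["k1"]
    v,u=np.mgrid[:480,:640];p=np.stack([(u-K[0,2])/K[0,0],(v-K[1,2])/K[1,1]],-1);q=p.copy()
    for _ in range(20): q=p/(1+k*(q**2).sum(-1,keepdims=True))
    X=np.concatenate([q*depth[...,None],depth[...,None]],-1)
    return (X-np.array(c["t"]))@np.array(c["R"])
E
python3 - <<'E'
from h import *
for n in ["scene","top"]:
    im,d=read_camera(n); cv2.imwrite(f"pics/{n}0.png",im[...,::-1]); np.savez(f"{n}0.npz",im=im,d=d)
    for l in ["discharge_head","head_stop_face","head_knob_grip","head_knob"]:
        print(n,l,[(x["box"],x["conf"]) for x in look_for(n,l)])
print(monitor.get_obs())
E
```

```text
pics
scene discharge_head [([330.7, 199.4, 49.1, 60.4], 0.87), ([288.2, 179.6, 24.2, 59.9], 0.84), ([303.7, 151.2, 39.6, 46.5], 0.83)]
scene head_stop_face [([232.9, 266.5, 78.2, 78.3], 0.64), ([247.4, 287.9, 27.9, 30.9], 0.24)]
scene head_knob_grip [([246.6, 286.1, 26.3, 31.8], 0.56)]
scene head_knob [([245.0, 285.3, 29.1, 36.2], 0.82)]
top discharge_head [([224.2, 208.6, 57.7, 35.7], 0.95), ([154.0, 310.3, 57.8, 42.8], 0.77), ([241.8, 279.7, 37.4, 51.8], 0.64)]
top head_stop_face [([350.4, 195.1, 72.1, 43.1], 0.8)]
top head_knob_grip [([391.8, 209.6, 28.3, 14.7], 0.79)]
top head_knob [([386.5, 208.7, 34.8, 16.8], 0.78)]
{'time_s': 0.5, 'qpos': array([-74.59349214,  18.39341689,  -4.01683037,  83.10839863,
         1.29476376,  78.54082278,  -3.25951423]), 'joint_velocities': array([-0.04654028, -0.0468906 , -0.02271659, -0.13521327, -0.06809533,
       -0.13357247,  0.09034238]), 'effort': array([ 1.86647972e-04, -4.90607786e+01, -4.02428415e-01, -3.12463331e+01,
       -6.36427780e-02,  3.45948874e-02,  5.17783303e-05]), 'tool_pos': array([0.16385288, 0.62902262, 0.22256225]), 'tool_rot': array([1.79997514e+02, 2.28743163e-03, 1.65403439e+02]), 'force': array([-0.24784604,  0.6510734 ,  1.16919155]), 'wrist_torque': array([ 0.00257331, -0.0244508 , -0.04024444]), 'grip_width': 0.08696163470087882}
```

View pics/scene0.png

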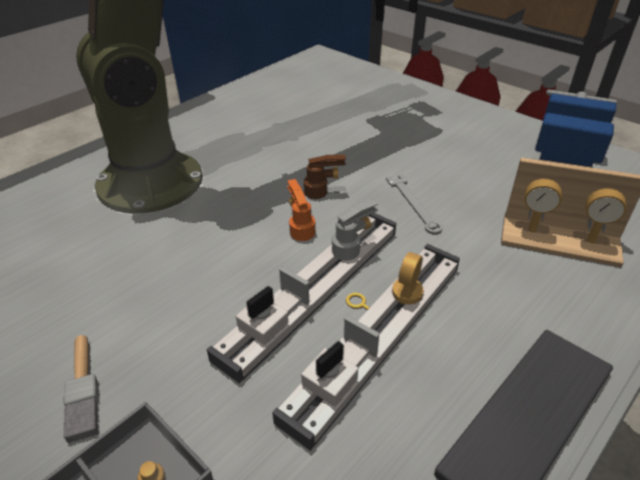

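View pics/top0.png

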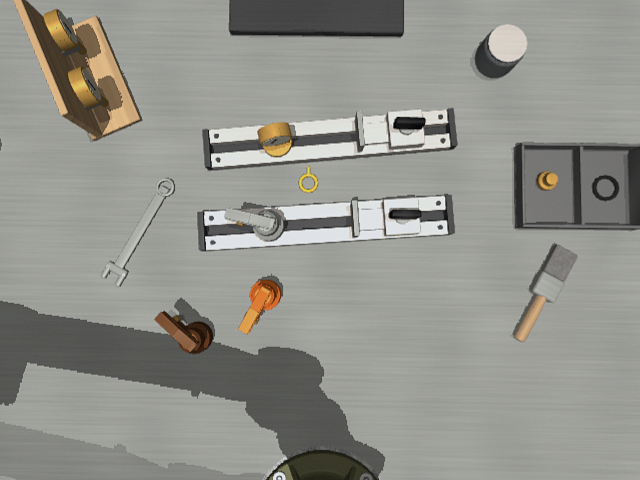

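Top view: the chrome head is at (265,222) on the lower rail, its stop plate at (355,217) and its knob at (404,214). These could be mistaken for them: the orange head (265,293), the brown head (195,335), the gauge rail's knob (408,123) and plate (360,130), and the brass gauge (275,138). I choose the lower rail, the one with the chrome head.

```bash
python3 - <<'E'
from h import *
z=np.load("top0.npz");im,d=z["im"],z["d"];P=cloud("top",d)
cv2.imwrite("pics/crop0.png",cv2.resize(im[180:270,190:465],None,fx=2.9,fy=2.9,interpolation=cv2.INTER_CUBIC)[...,::-1])
roi=np.zeros((480,640),bool);roi[185:260,195:460]=1
def st(n,m):
    q=P[m]; print(n,m.sum(),q.mean(0).round(4),q.min(0).round(4),q.max(0).round(4))
    return q
Z=P[...,2]
U=np.mgrid[:480,:640][1]
knob=st("knob top",roi&(Z>.085)&(Z<.1)&(U>380)&(U<430))
c,s,a=cv2.minAreaRect((knob[:,:2]*1000).astype(np.float32));print(c,s,a)
plate=st("plate top",roi&(Z>.062)&(Z<.08)&(U>340)&(U<370))
print(cv2.minAreaRect((plate[:,:2]*1000).astype(np.float32)))
blk=st("block",roi&(Z>.047)&(Z<.056)&(U>375)&(U<430))
print(cv2.minAreaRect((blk[:,:2]*1000).astype(np.float32)))
rail=st("rail",roi&(Z>.019)&(Z<.029))
print(cv2.minAreaRect((rail[:,:2]*1000).astype(np.float32)))
col=st("head",roi&(Z>.035)&(Z<.13)&(U<300))
for lo in np.arange(.02,.13,.01):
    m=roi&(Z>lo)&(Z<=lo+.01)&(U<300); 
    if m.sum()>5: st("  %.2f"%lo,m)
k=knob[:,:2]-knob[:,:2].mean(0);w,v=np.linalg.eigh(k.T@k);print("bar axis",v[:,1],np.degrees(np.arctan2(v[1,1],v[0,1])))
E
```

```text
knob top 238 [ 0.4913 -0.12    0.0924] [ 0.4856 -0.1428  0.0853] [ 0.4973 -0.0975  0.0962]
(491.35711669921875, -120.0860595703125) (11.20509147644043, 45.167423248291016) 1.0491788387298584
plate top 197 [ 0.4846 -0.0446  0.0725] [ 0.4575 -0.0505  0.0622] [ 0.5123 -0.0389  0.0775]
((484.8621520996094, -45.0336799621582), (54.65264892578125, 8.166181564331055), 4.449380874633789)
block 914 [ 0.4904 -0.1189  0.0521] [ 0.461  -0.1503  0.0473] [ 0.5213 -0.091   0.056 ]
((491.68487548828125, -120.66719055175781), (58.23440170288086, 56.17539978027344), 4.603592872619629)
rail 4797 [0.4781 0.012  0.0242] [ 0.434 -0.211  0.019] [0.5304 0.2124 0.029 ]
((481.8597412109375, 0.803863525390625), (64.58993530273438, 421.3664855957031), 4.586033821105957)
head 1159 [0.4748 0.1038 0.0884] [0.4496 0.0687 0.0354] [0.4985 0.1544 0.1134]
  0.02 2018 [0.4673 0.1297 0.0244] [0.4339 0.0434 0.02  ] [0.5094 0.2124 0.03  ]
  0.03 144 [0.4634 0.1911 0.0318] [0.4339 0.0693 0.03  ] [0.4962 0.2116 0.0395]
  0.04 15 [0.4631 0.0755 0.0452] [0.4509 0.0689 0.0405] [0.4791 0.101  0.0499]
  0.05 273 [0.4701 0.0879 0.0558] [0.4502 0.0687 0.0508] [0.4985 0.1163 0.0599]
  0.06 19 [0.468  0.0903 0.0637] [0.4576 0.0728 0.0601] [0.4835 0.1382 0.0698]
  0.07 46 [0.47   0.1123 0.0747] [0.4566 0.0766 0.0704] [0.4944 0.14   0.0796]
  0.08 91 [0.4716 0.0879 0.0881] [0.4573 0.0757 0.0801] [0.4916 0.1096 0.09  ]
  0.09 172 [0.4732 0.1013 0.0931] [0.4574 0.0772 0.0901] [0.4896 0.1544 0.099 ]
  0.10 452 [0.4793 0.115  0.1072] [0.4641 0.0792 0.101 ] [0.4946 0.1539 0.11  ]
  0.11 81 [0.4809 0.1245 0.1108] [0.4707 0.0995 0.11  ] [0.4898 0.1522 0.1134]
bar axis [-0.0128095   0.99991795] 90.73395034544649
```

View pics/crop0.png

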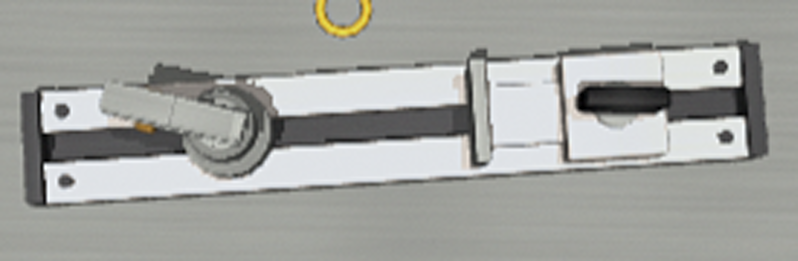

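Emit:
{"op": "servo_tool", "data": {"commands": [-33, -25.4, 0, 0, 0, 0, -33, -25.4, 0, 0, 0, 0, -33, -25.4, 0, 0, 0, 0, -33, -25.4, 0, 0, 0, 0, -33, -25.4, 0, 0, 0, 0, -33, -25.4, 0, 0, 0, 0, -33, -25.4, 0, 0, 0, 0, -33, -25.4, 0, 0, 0, 0, -33, -25.4, 0, 0, 0, 0, -33, -25.4, 0, 0, 0, 0], "jaw": 60, "newtons": 40}}

```text
time_s: 1.5
tool_pos: [0.4201, 0.2987, 0.223]
tool_rot: [179.9, 0.0, 165.4]
force: [1.6, -0.1, -0.2]
grip_width: 0.0599
```

Emit:
{"op": "servo_tool", "data": {"commands": [0, 0, 0, 0, 0, 8.3, 0, 0, 0, 0, 0, 8.3, 0, 0, 0, 0, 0, 8.3, 0, 0, 0, 0, 0, 8.3, 0, 0, 0, 0, 0, 8.3, 0, 0, 0, 0, 0, 8.3, 0, 0, 0, 0, 0, 8.3, 0, 0, 0, 0, 0, 8.3, 0, 0, 0, 0, 0, 8.3, 0, 0, 0, 0, 0, 0]}}

```text
time_s: 2.5
tool_pos: [0.4192, 0.3001, 0.2227]
tool_rot: [180.0, -0.0, 90.7]
force: [-0.8, 0.6, -0.3]
grip_width: 0.0603
```

Emit:
{"op": "servo_tool", "data": {"commands": [-42.1, 6.7, 0, 0, 0, 0, -42.1, 6.7, 0, 0, 0, 0, -42.1, 6.7, 0, 0, 0, 0, -42.1, 6.7, 0, 0, 0, 0, -42.1, 6.7, 0, 0, 0, 0, -42.1, 6.7, 0, 0, 0, 0, -42.1, 6.7, 0, 0, 0, 0, -42.1, 6.7, 0, 0, 0, 0, -42.1, 6.7, 0, 0, 0, 0, -42.1, 6.7, 0, 0, 0, 0]}}

```text
time_s: 3.5
tool_pos: [0.4914, -0.1218, 0.223]
tool_rot: [179.9, -0.0, 90.9]
force: [0.6, 0.5, -0.1]
grip_width: 0.0603
```

Emit:
{"op": "servo_tool", "data": {"commands": [0, 0, 30, 0, 0, 0, 0, 0, 30, 0, 0, 0, 0, 0, 20, 0, 0, 0, 0, 0, 10, 0, 0, 0, 0, 0, 0, 0, 0, 0]}}

```text
time_s: 4.0
tool_pos: [0.4905, -0.1199, 0.1316]
tool_rot: [-179.9, 0.0, 90.8]
force: [0.3, -0.6, 0.2]
grip_width: 0.0603
```

```bash
python3 - <<'E'
from h import *
o=monitor.get_obs();print(o["tool_pos"],o["tool_rot"],o["qpos"].round(1))
im,d=read_camera("scene"); cv2.imwrite("pics/scene1.png",cv2.resize(im[180:400,160:460],None,fx=2.6,fy=2.6)[...,::-1])
E
```

```text
[ 0.49050555 -0.11993467  0.13159151] [-1.79872153e+02  3.58035376e-03  9.08159825e+01] [-28.    4.9  40.8 111.2  -3.5  65.2  15. ]
```

View pics/scene1.png

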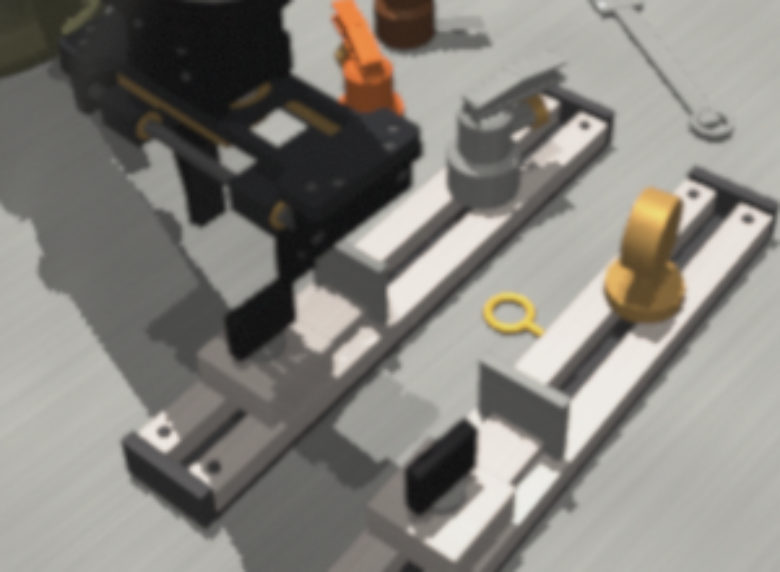

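The fingers are above the knob, one at crop (205,210) and the other at (285,240), either side of the bar at (260,320). Going down and gripping next.

Emit:
{"op": "servo_tool", "data": {"commands": [0, 0.5, 20, 0, 0, 0, 0, 0.5, 20, 0, 0, 0, 0, 0, 16, 0, 0, 0, 0, 0, 11, 0, 0, 0, 0, 0, 0, 0, 0, 0]}}

```text
time_s: 4.55
tool_pos: [0.4921, -0.1199, 0.0653]
tool_rot: [-179.9, 0.0, 90.8]
force: [-0.2, 0.1, -0.1]
grip_width: 0.0599
```

Emit:
{"op": "servo_tool", "data": {"commands": [0, 0, 0, 0, 0, 0, 0, 0, 0, 0, 0, 0, 0, 0, 0, 0, 0, 0, 0, 0, 0, 0, 0, 0, 0, 0, 0, 0, 0, 0, 0, 0, 0, 0, 0, 0], "jaw": 0, "newtons": 35}}

```text
time_s: 5.15
tool_pos: [0.4924, -0.12, 0.0657]
tool_rot: [180.0, -0.0, 90.7]
force: [-0.9, -0.1, -0.7]
grip_width: 0.0202
```

Emit:
{"op": "servo_tool", "data": {"commands": [0, 0, 0, 0, 0, 0, 0, 0, 0, 0, 0, 0, 0, 0, 0, 0, 0, 0, 0, 0, 0, 0, 0, 0]}}

```text
time_s: 5.55
tool_pos: [0.4931, -0.1201, 0.0657]
tool_rot: [179.9, 0.0, 90.7]
force: [4.7, -0.8, -3.8]
grip_width: 0.0117
```

Emit:
{"op": "servo_tool", "data": {"commands": [6, -0.4, 0, 0, 0, 0, 10, -0.7, 0, 0, 0, 0, 12, -0.8, 0, 0, 0, 0, 12, -0.8, 0, 0, 0, 0, 12, -0.8, 0, 0, 0, 0, 12, -0.8, 0, 0, 0, 0, 10, -0.7, 0, 0, 0, 0, 6, -0.4, 0, 0, 0, 0, 0, 0, 0, 0, 0, 0]}}

```text
time_s: 6.45
tool_pos: [0.4866, -0.0388, 0.0657]
tool_rot: [179.9, -0.0, 90.8]
force: [5.3, 1.1, -4.6]
grip_width: 0.0114
```

```bash
cat > m.py <<'E'
from h import *
import sys
u=np.array([-.080,.9968])
for n in ["top","scene"]:
    im,d=read_camera(n);P=cloud(n,d)
    cv2.imwrite(f"pics/{n}_{sys.argv[1]}.png",cv2.resize(im[170:270,190:465] if n=="top" else im[150:350,200:450],None,fx=2.9,fy=2.9,interpolation=cv2.INTER_CUBIC)[...,::-1])
    Z=P[...,2];S=P[...,:2]@u;C=P[...,0]*u[1]-P[...,1]*u[0]
    near=(abs(C-.482)<.032)
    m=near&(Z>.035)&(Z<.052)&(S>.02)&(S<.12); q=np.sort(S[m]);print(n,"collar S",len(q),q[:5].round(4) if len(q) else 0)
    m=near&(Z>.05)&(Z<.0575)&(S>.03)&(S<.13)
    if m.sum(): print(" collar top S min/1%",S[m].min(),np.percentile(S[m],2), P[m].min(0),P[m].max(0))
    m=near&(Z>.062)&(Z<.076)&(S>-.02)&(S<.07);q=S[m]
    if len(q): print(" plate top S",len(q),np.percentile(q,[1,5,50,95,99]).round(4), "C",C[m].min(),C[m].max())
o=monitor.get_obs();print(o["tool_pos"],o["tool_rot"],o["qpos"].round(1),o["force"],"tcp S",o["tool_pos"][:2]@u,"S face",o["tool_pos"][:2]@u+.08)
E
python3 m.py a
```

```text
top collar S 27 [0.0307 0.0307 0.0307 0.0309 0.031 ]
 collar top S min/1% 0.0305112630253601 0.03172063685242314 [0.4502036  0.06858547 0.05022942] [0.49857798 0.11625799 0.0574814 ]
 plate top S 202 [-0.0062 -0.0057 -0.0018  0.0431  0.0598] C 0.45266820615185754 0.507945930526837
scene collar S 28 [0.0501 0.0502 0.0508 0.0511 0.0515]
 collar top S min/1% 0.062040371427323944 0.06215727890521604 [0.48169093 0.10225999 0.05089414] [0.49865489 0.11434611 0.05705187]
 plate top S 7 [0.0581 0.0583 0.0687 0.0691 0.0692] C 0.4930342282637247 0.4987777161332721
[ 0.48660842 -0.03916587  0.06567147] [ 1.79918447e+02 -5.75732446e-02  9.07412777e+01] [-33.4   7.5  37.3 117.2  -5.5  56.9   7.4] [ 5.48289001  1.56671765 -4.20156369] tcp S -0.07796920861481017 S face 0.0020307913851898285
```

View pics/top_a.png

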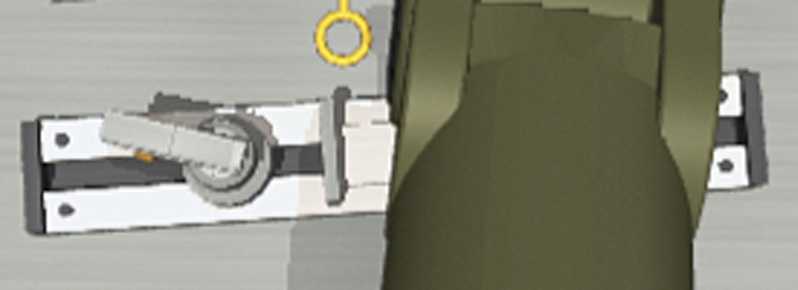

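View pics/scene_a.png

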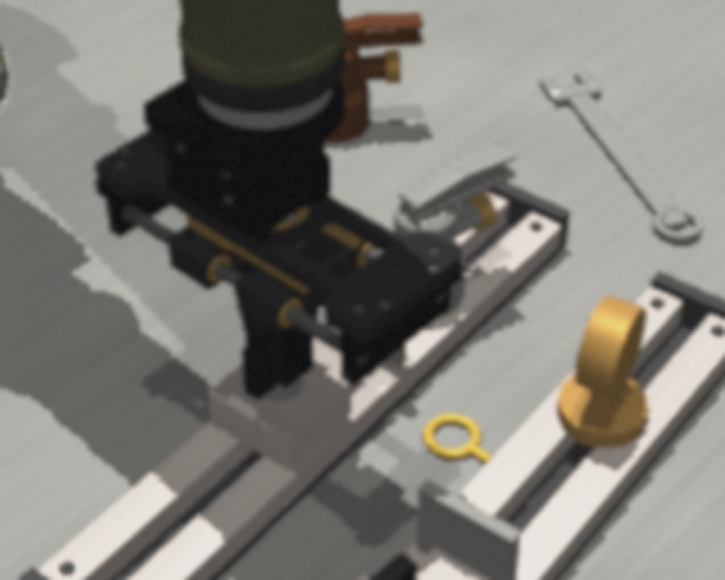

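The plate front is at S≈0.002 and the collar edge at ≈0.0305, so the gap is about 28.5 mm. Sliding 24.5 mm further.

Emit:
{"op": "servo_tool", "data": {"commands": [6, -0.5, 0, 0, 0, 0, 8, -0.6, 0, 0, 0, 0, 6, -0.5, 0, 0, 0, 0, 4.5, -0.4, 0, 0, 0, 0, 0, 0, 0, 0, 0, 0, 0, 0, 0, 0, 0, 0]}}

```text
time_s: 7.15
tool_pos: [0.4847, -0.0151, 0.0657]
tool_rot: [179.9, -0.0, 90.7]
force: [6.0, 1.1, -5.6]
grip_width: 0.0116
```

```bash
python3 m.py b; python3 - <<'E'
from h import *
u=np.array([-.080,.9968])
im,d=read_camera("top");P=cloud("top",d);Z=P[...,2];S=P[...,:2]@u;C=P[...,0]*u[1]-P[...,1]*u[0]
m=(abs(C-.482)<.035)&(Z>.066)&(Z<.078)&(S>.005)&(S<.035);print("plate",m.sum(),np.percentile(S[m],[0,5,50,95,100]).round(4))
m=(abs(C-.482)<.012)&(Z>.045)&(Z<.058)&(S>.015)&(S<.05);print("collar",m.sum(),np.sort(S[m])[:8].round(4))
E
```

```text
top collar S 32 [0.0305 0.0306 0.0307 0.0308 0.031 ]
 collar top S min/1% 0.030549501704646605 0.03174316053892968 [0.45017778 0.06862886 0.05104576] [0.49856939 0.11640468 0.05742874]
 plate top S 209 [0.0175 0.0177 0.0217 0.044  0.0596] C 0.45267177068867076 0.5080270268525559
scene collar S 4 [0.0202 0.0204 0.022  0.0228]
[ 0.4846764  -0.01514109  0.06568527] [ 1.79869058e+02 -3.41044525e-02  9.07123937e+01] [-35.4   6.9  36.2 117.6  -4.9  56.8   4. ] [ 6.12687211  2.02847338 -5.26968233] tcp S -0.0538667510714423 S face 0.0261332489285577
plate 188 [0.0174 0.0179 0.0213 0.025  0.0255]
collar 70 [0.0174 0.0175 0.0176 0.0176 0.0176 0.0177 0.0305 0.0306]
```

View pics/top_b.png

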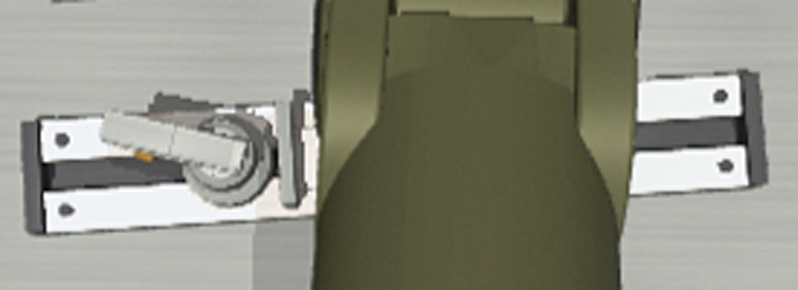

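The gap is about 5 mm and the head hasn't moved. Now I'll grip harder and turn clockwise.

Emit:
{"op": "servo_tool", "data": {"commands": [0, 0, 0, 0, 0, 0, 0, 0, 0, 0, 0, 0, 0, 0, 0, 0, 0, 4, 0, 0, 0, 0, 0, 5, 0, 0, 0, 0, 0, 5, 0, 0, 0, 0, 0, 5, 0, 0, 0, 0, 0, 5, 0, 0, 0, 0, 0, 5, 0, 0, 0, 0, 0, 5, 0, 0, 0, 0, 0, 0], "newtons": 60}}

```text
time_s: 8.3
tool_pos: [0.4854, -0.0154, 0.0657]
tool_rot: [179.8, -0.1, 56.6]
force: [8.5, 0.5, -9.6]
grip_width: 0.0113
```

Emit:
{"op": "servo_tool", "data": {"commands": [0, 0, 0, 0, 0, 4, 0, 0, 0, 0, 0, 4, 0, 0, 0, 0, 0, 4, 0, 0, 0, 0, 0, 4, 0, 0, 0, 0, 0, 4, 0, 0, 0, 0, 0, 4, 0, 0, 0, 0, 0, 4, 0, 0, 0, 0, 0, 4, 0, 0, 0, 0, 0, 4, 0, 0, 0, 0, 0, 0]}}

```text
time_s: 9.3
tool_pos: [0.4856, -0.0125, 0.0657]
tool_rot: [-179.9, -0.3, 20.7]
force: [9.8, 6.8, -9.2]
grip_width: 0.0117
```

```bash
python3 -c "
from h import *
o=monitor.get_obs()
for k in ['time_s','qpos','tool_pos','tool_rot','force','wrist_torque','grip_width']: print(k,np.round(o[k],4))"
```

```text
time_s 9.3
qpos [-41.0076   7.3327  42.0791 117.7512  -6.1162  56.7045 -65.0947]
tool_pos [ 0.4856 -0.0125  0.0657]
tool_rot [-179.8989   -0.2955   20.7218]
force [ 9.8488  6.7869 -9.2038]
wrist_torque [ 1.5239 -1.66   -0.0598]
grip_width 0.0117
```

Emit:
{"op": "servo_tool", "data": {"commands": [0, 0, 0, 0, 0, 3, 0, 0, 0, 0, 0, 2.5, 0, 0, 0, 0, 0, 0, 0, 0, 0, 0, 0, 0]}}

```text
time_s: 9.7
tool_pos: [0.4856, -0.0119, 0.0658]
tool_rot: [-179.8, -0.3, 15.3]
force: [9.4, 8.6, -9.1]
grip_width: 0.0115
```

```bash
python3 m.py c;python3 -c "
from h import *
o=monitor.get_obs()
for k in ['time_s','tool_pos','tool_rot','force','wrist_torque','grip_width']: print(k,np.round(o[k],4))"
```

```text
top collar S 10 [0.0498 0.0512 0.0538 0.0555 0.0558]
 collar top S min/1% 0.049120707107144904 0.05063066353627304 [0.45026211 0.08555235 0.05117512] [0.49853105 0.11636261 0.05742163]
 plate top S 7 [0.0512 0.0515 0.0583 0.0641 0.0647] C 0.46275827516274404 0.46549990070762726
scene collar S 274 [0.0201 0.0201 0.0202 0.0202 0.0202]
 collar top S min/1% 0.038928863046482846 0.040238509141828076 [0.45245186 0.07901972 0.05035594] [0.50039768 0.11444803 0.05749037]
 plate top S 333 [0.0198 0.0205 0.0255 0.0539 0.0647] C 0.4594759066438547 0.509833899400611
[ 0.48553398 -0.01186688  0.0657261 ] [-179.81976169   -0.2948557    15.31541462] [-41.5   7.4  42.5 117.8  -6.3  56.7 -70.4] [ 9.78214298  8.55685614 -9.01100939] tcp S -0.050671622096728694 S face 0.029328377903271308
time_s 9.8
tool_pos [ 0.4855 -0.0119  0.0657]
tool_rot [-179.8198   -0.2949   15.3154]
force [ 9.7821  8.5569 -9.011 ]
wrist_torque [ 1.8648 -1.7489 -0.004 ]
grip_width 0.0115
```

View pics/top_c.png

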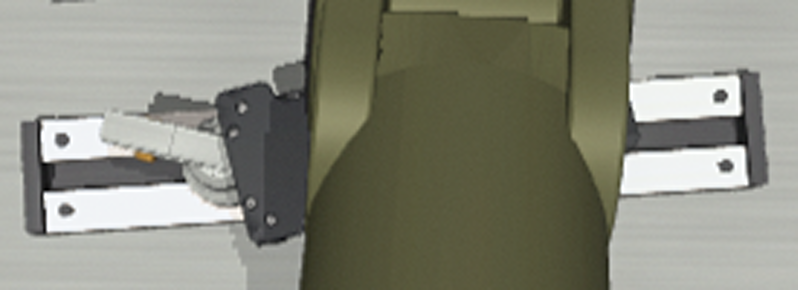

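Emit:
{"op": "servo_tool", "data": {"commands": [0, 0, 0, 0, 0, 0, 0, 0, 0, 0, 0, 0, 0, 0, 0, 0, 0, 0, 0, 0, 0, 0, 0, 0, 0, 0, 0, 0, 0, 0], "jaw": 40}}

```text
time_s: 10.3
tool_pos: [0.4833, -0.0161, 0.0655]
tool_rot: [-180.0, 0.0, 15.2]
force: [-0.1, 0.2, 0.1]
grip_width: 0.0381
```

Emit:
{"op": "servo_tool", "data": {"commands": [0, 0, -10, 0, 0, 0, 0, 0, -20, 0, 0, 0, 0, 0, -30, 0, 0, 0, 0, 0, -30, 0, 0, 0, 0, 0, -30, 0, 0, 0, 0, 0, -30, 0, 0, 0]}}

```text
time_s: 10.9
tool_pos: [0.4835, -0.0161, 0.2176]
tool_rot: [-180.0, -0.0, 15.2]
force: [0.4, 0.1, 0.0]
grip_width: 0.0401
```

Emit:
{"op": "servo_tool", "data": {"commands": [0, -40, 0, 0, 0, 0, 0, 40, 0, 0, 0, 0]}}

```text
time_s: 11.1
tool_pos: [0.4833, -0.0051, 0.217]
tool_rot: [-179.7, -0.2, 16.1]
force: [0.7, 0.7, 0.8]
grip_width: 0.0398
```

```bash
python3 m.py d;python3 -c "
from h import *
print(monitor.get_obs()['time_s'])"
```

```text
top collar S 1 [0.076]
 collar top S min/1% 0.07422008725742935 0.07444328078057376 [0.4580627  0.11122101 0.05076105] [0.4705813  0.11630827 0.05722379]
 plate top S 2 [0.0215 0.0216 0.0228 0.024  0.0242] C 0.4592632192248343 0.4613908425324818
scene collar S 265 [0.02   0.0201 0.0201 0.0201 0.0201]
 collar top S min/1% 0.04031061331156936 0.04138356240438399 [0.4512958  0.08032733 0.0503586 ] [0.50098916 0.11539598 0.05738002]
 plate top S 364 [0.0193 0.0203 0.0243 0.053  0.067 ] C 0.453932985774207 0.5098889184503855
[ 0.48445358 -0.01950783  0.21696018] [ 1.79859994e+02 -1.04053172e-01  1.49921283e+01] [-44.2  -4.   42.  107.7   2.9  75.2 -78. ] [0.21883997 0.17195051 0.48681454] tcp S -0.058201695253631495 S face 0.021798304746368506
11.2
```

View pics/top_d.png

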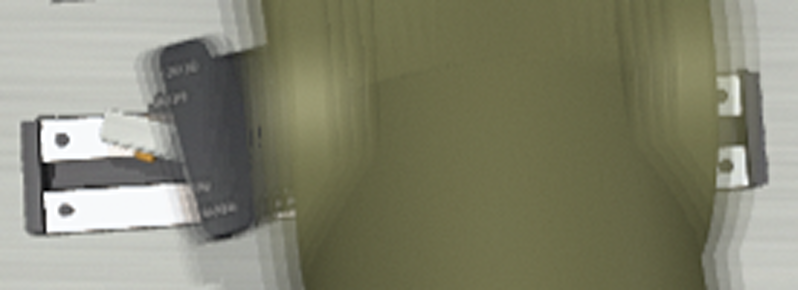

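View pics/scene_d.png

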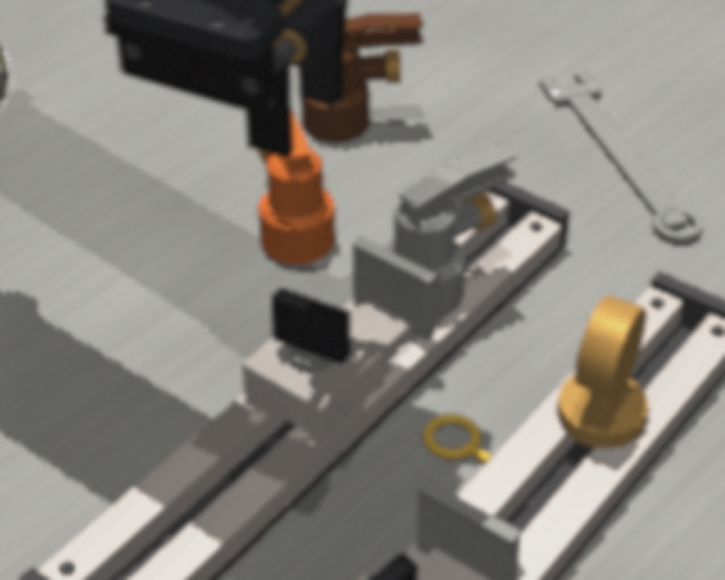

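In the scene view the bar (crop 310,325) lies across the rail and the head stands. I'll move the arm aside for a measurement from the top camera.

Emit:
{"op": "servo_tool", "data": {"commands": [-5, 25, 0, 0, 0, 0, -10, 38, 0, 0, 0, 0, -10, 38, 0, 0, 0, 0, -10, 38, 0, 0, 0, 0, -10, 38, 0, 0, 0, 0, -10, 38, 0, 0, 0, 0, -5, 25, 0, 0, 0, 0, 0, 0, 0, 0, 0, 0, 0, 0, 0, 0, 0, 0]}}

```text
time_s: 12.1
tool_pos: [0.4883, -0.2633, 0.2158]
tool_rot: [-180.0, 0.0, 15.1]
force: [-0.0, 0.4, 0.3]
grip_width: 0.04
```

```bash
python3 m.py e;python3 - <<'E'
from h import *
u=np.array([-.080,.9968])
im,d=read_camera("top");P=cloud("top",d);Z=P[...,2];S=P[...,:2]@u;C=P[...,0]*u[1]-P[...,1]*u[0]
m=(abs(C-.482)<.035)&(Z>.066)&(Z<.078)&(S>.005)&(S<.035);print("plate",m.sum(),np.percentile(S[m],[0,5,50,95,100]).round(4) if m.sum() else 0)
k=(abs(C-.482)<.04)&(Z>.086)&(Z<.099)&(S>-.1)&(S<-.02)
if k.sum(): print(k.sum(),cv2.minAreaRect((P[k][:,:2]*1000).astype(np.float32)))
print(monitor.get_obs()['time_s'])
E
```

```text
top collar S 47 [0.02   0.0205 0.0205 0.0208 0.0208]
 collar top S min/1% 0.030464192209975878 0.03172871073113942 [0.45022169 0.06853206 0.05013398] [0.49856006 0.11622829 0.05739047]
 plate top S 212 [0.0214 0.0215 0.0257 0.0418 0.0592] C 0.4523378400843732 0.5084040193439667
scene collar S 282 [0.02   0.02   0.0201 0.0201 0.0201]
 collar top S min/1% 0.04011459431213723 0.042114026265629344 [0.45235169 0.08014867 0.05003601] [0.50112027 0.11494689 0.05747615]
 plate top S 369 [0.0197 0.0203 0.0248 0.053  0.0683] C 0.45190495330089897 0.5097781973997126
[ 0.48897834 -0.2615845   0.21561042] [-1.79933666e+02 -1.85231340e-02  1.52954571e+01] [-26.3  10.1  58.1  99.1  -8.9  75.7 -41.1] [0.82972965 0.19921397 0.31958381] tcp S -0.2998657001636398 S face -0.21986570016363977
plate 191 [0.0213 0.0215 0.0253 0.0291 0.0294]
235 ((482.8797912597656, -11.89885139465332), (45.48133087158203, 11.965608596801758), 15.521977424621582)
12.25
```

View pics/top_e.png

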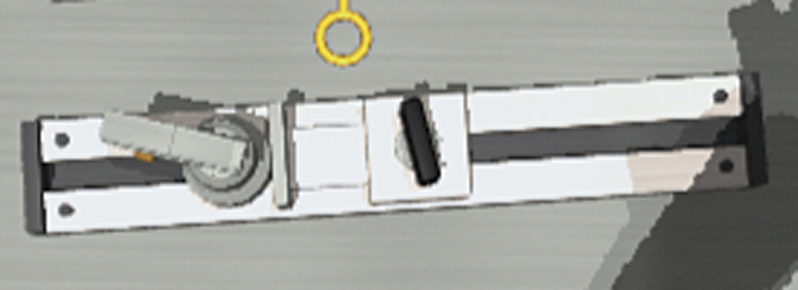

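```bash
python3 -c "
from cell import env
print(env.sign_off())"
```

```text
the job is handed in; nothing more can be done
None
```

The stop on the chrome head's rail is now about 1 mm short of the head and locked, and I handed the job in at about 12.3 s of the 40 s allowed. I gripped the clamp knob, slid the stop along the rail by it, turned the knob clockwise, then let go and moved clear.

What the checks showed:
- **While loose:** the plate was about 5 mm short of the collar before I turned the knob, which was then at about 0.07 rad.
- **At the end:** the plate front is about 1 mm from the collar, within the 2 mm camera calibration. The bar lies about 79° (1.38 rad) from the rail, close to the end stop.
- **The head:** it stands upright, and its measured position changed by less than 1 mm.
- **Surprise:** the stop crept about 4 mm towards the head while the knob was being clamped. It stayed within tolerance.
- **Forces:** the highest readings at the ends of moves were about 16 N.

No check failed. The scene camera's plate and collar numbers after the lock were mixed up with other surfaces, so I relied on the top camera for the gap. The scene picture itself agreed with it.

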